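# Latch the lamp post into the microscope lamp stand

## Robot

A 7-joint arm with a two-finger parallel gripper is mounted at the origin on the work surface. World frame = base frame: x ahead of the robot, y to its left, z up, the work surface at z = 0. Lengths are in mm, angles in rad, forces in N, time in s.
With the tool pointing down it reaches from about 400 to 875 mm from the base axis. Payload 6.5 kg.
Tool frame: the origin (TCP) lies on the front face of the gripper's body, between the roots of the fingers; the fingertips stand 64 mm ahead of it and the grasp point (between the pads) lies 45 mm ahead of it; z points along the fingers, y is the line along which they close (so a half turn about z gives the same grasp; the last joint's range is limited). The gripper opens to 88 mm and grips with 3 to 60 N. Pads are 18 mm wide; open, the fingers measure 123 mm over their backs; the gripper's body (75 mm by 187 mm) begins 45 mm behind the grasp point.
Start: joints at [1.263, 0.536, -0.004, 1.538, 0.003, 1.067, -0.071], TCP at [155.641, -631.083, 302.716] pointing down, gripper open.
Joint ranges: [-2.7, 2.7], [-0.37, 2.16], [-1.27, 1.26], [0.24, 2.4], [-1.31, 4.45], [0.19, 1.91], [-2.76, 2.76]. Speed limits (rad/s): [2.39, 2.39, 3.14, 3.14, 3.14, 3.14, 3.14].

## Interface

Orientations are given as a 3x3 rotation matrix whose columns are the frame's x, y, z axes.
In Python, from workcell import manip gives the robot as it stands. The module is installed in compiled form; this text tells all that it offers.
- The arm moves only by the tool drive_tool, never from a script. Its argument "plan" is text: rows parted by semicolons, each of 7 numbers parted by spaces: the shift along the tool's x, y, z in m, then the turn, a rotation vector about the tool's x, y, z in rad, then the gripper's target within -1 to 1 (fully open at 1, half-way at 0, shut at -1). A call has 1 to 20 rows; each row shifts and turns the commanded pose from where the row before left it, along the tool's axes as they then stand; what a row does not reach is not made up. A row lasts 1/12 s, in which the tool goes at most 41.7 mm and 7.16 degrees, less where a joint would pass 70% of its speed; a pose out of reach is approached as far as the arm can. A call with a gripper value outside its range is refused whole. The fingers move at their own pace and stop on an object; "squeeze" is the grip in N (left out, the last holds). Time passes only in rows, so rows that do not move let the fingers close. It gives the time, the measured TCP pose, the force, the opening and the grip force at its end, in the units of the state.
- manip.observe(): the state, without advancing time (a new reading comes with each control period).
- manip.read_camera(name): name is "side" or "top" or "wrist"; returns the picture (480x640x3 uint8, red, green, blue); there is no depth.
- manip.get_calibration(name): a dict with "fovy" (degrees; the focal length in pixels is half the picture's height over the tangent of half this angle, whatever the lens; pixels are square), "cx", "cy" (the principal point, pixels), "extrinsics" (4x4, takes a point from camera to world coordinates); the wrist camera has in their place "mount" (4x4, takes a point from camera to tool coordinates, whose origin is the TCP and whose axes are the flange's). Camera axes: x right, y down, z forward; pixel columns grow to the right and rows downward; lengths in mm; the calibration is good to about 2 mm. A picture is of the moment at which its call begins: read the wrist's pose just before it. get_calibration takes no time and is no camera call.
- manip.close_job(): hands the job in; it is judged then, once.
Trained networks look in the newest picture that a camera, given by its name, has taken for a name from the list of things; names that differ only in an ending like _2 or _b are one class to them, and where a whole thing is asked for, a point or a joint stands for the part that bears it (a point fixed in the world has none). Each returns a list of dicts, best first, with "confidence" (0 to 1); they miss things now and then, are a little off and sometimes report something else, mostly with a low value. They report only what shows in the picture. A call takes as long as a camera call. They do not tell look-alikes from the thing itself.
- manip.trace(label, camera): "mask" (480x640 bool, what is visible of it).
- manip.pinpoint(label, camera): "xyz" ([x, y, z] in mm, in world coordinates, good to about 4 mm: a listed point, or the origin of a listed thing).
The state is a dict: "clock": time; "q": joint angles; "joint_velocities": joint speeds; "tau": joint torques, N m; "eef_pos": TCP position; "tool_rot": TCP orientation; "contact_force": force on the tool from outside, world axes, zero at the start; "wrist_torque": the same for the moment, N m; "grip_width": finger opening in mm; "gripper_force": force on a finger pad.
Only numpy, scipy, OpenCV 4.12 (cv2) and the standard library are available. Lean on these libraries where they do the work, as an engineer would, in place of code of your own. Each camera call takes 0.05 s, during which the arm holds its last target. There are 200 camera calls.

## Task

Put the microscope's lamp post into the lamp stand: take it from its grey holder, pinch its orange spring latch flush and slide the post down into the stand's square tube with the latch on the window side, until the latch pops out through the window and the shoulders sit on the rim. Once the latch is under the rim, let go and push the post home from higher up, firmly but gently: never force it against the stand. Let go at the end, and leave everything else where it is.

Things in the scene. Friction and masses are not known exactly. Their poses are not given: they have to be found in the camera images.
- lamp_post_center (a point): Centre of the loose lamp post (about 0.15 to 0.23 kg): an upright square aluminium bar, 22 x 22 mm, 125 mm long, axis z up; this point is on the axis, 62.5 mm above the foot. The foot tapers to 15 mm over its lowest 10 mm. Its +y and -y faces are plain from foot to top, but for the orange latch in the +y face; an orange mark on top lies on the latch side.
- lamp_post: The lamp post again: origin at the centre of its foot, same axes. A white lamp head points along +x at the top, reaching 60 mm from the axis, no higher and (in y) no wider than the bar. At the start it stands 38 mm deep in its holder, with 2 mm play all round.
- lamp_post_shoulder (a point): Point on the post's axis at the undersides of its two dark steel shoulders, 92 mm above the foot. The shoulders stick out to +x and -x as far as 18 mm from the axis, 18 mm wide in y, 8 mm tall. With the post home they lie on the stand's rim.
- lamp_post_latch (a point): Middle of the orange spring latch, on the bar's +y face (11 mm from the axis, 65 mm above the foot), axes as the post's: a long button 8 mm wide, 30 mm long (50 to 80 mm above the foot), ends square. Let go, it stands 5 mm out of the face; it moves as one piece, without tilting, wherever it is pressed. Its square lower end cannot pass the stand's rim unless flush.
- latch (a joint): How far the latch is pressed in (m): 0 standing fully out, 0.005 flush with the face, 0.0055 at its stop. Its spring pushes out with about 3 N when out and 7 N when flush: a firm pinch of the bar across its y faces (some 25 N) presses it flush and holds the post.
- stand: The fixed lamp stand, holding an upright square aluminium tube (bore 24 x 24 mm, 32 mm outside, open at the top); origin on the tube's axis at table height, z up. Black base plate 150 x 110 x 15 mm, reaching 110 mm to +x of the axis and 40 mm to -x. Home, the post's x and y axes lie along the stand's, the lamp pointing out over the plate, and its foot is 92 mm below the tube's rim.
- stand_sleeve (a point): Point on the tube's axis at the top of the dark clamp sleeve (42 mm square), 50 mm above the table; axes as the stand's. The sleeve clamps the tube hard at a height that differs from run to run and is not measured: the rim is 110 to 134 mm above the table, to be seen, or felt with the fingertips. In the tube's +y wall is a window edged orange, 12 mm wide, from 10.5 to 43.5 mm below the rim.
- stand_window_side (a point): Point 16 mm to +y of the axis and 50 mm above the table, under the window. With the post home the latch (then 12 to 42 mm below the rim) stands out in the window; it pops out in about the last 1.5 mm of travel. Let go inside the tube above the window, the latch (then pressed in about 3 mm) rubs on the wall and the post hangs until pushed down with roughly 3 to 8 N.
- lamp_holder: Grey parking block 70 x 70 x 46 mm, fixed, in which the lamp post stands; origin at the centre of its underside. Its square hole is 26 mm wide, the hole's floor 8 mm above the table. It and the mirror post's block change places from run to run.
- mirror_holder: The like grey parking block, fixed, with the mirror post in it; origin at the centre of its underside. Leave alone.
- mirror_post_center (a point): Centre (62.5 mm above the foot) of the blue mirror post, a bar of the same size with a small round blue mirror and no latch; not to be touched.
- oil_bottle: Small amber bottle, 32 mm across, 75 mm tall; origin under its centre. Bystander.
- dish: Glass dish, 90 mm across, 16 mm tall; origin under its centre. Bystander.
- slide_box: Wooden slide box 100 x 180 x 35 mm; origin under its centre. Bystander.
- objective: Steel microscope objective standing on its front end, 34 mm across, 50 mm tall; origin under its centre. Bystander.
- screwdriver: Screwdriver 160 mm long, lying along its x; origin under its middle. Bystander.
Mind the look-alikes: they are no part of the job. There is more than one size of the lamp_post; the job needs the smallest.

How it is judged:
By the outcome, as a careful person would: the job done as asked, in the order asked, and still so for the second after the job is handed in, with the robot touching nothing.
It also fails if it takes over 64 s, if anything falls off the work surface, if the arm or the gripper's body presses on something with over 40 N, if the wrist force passes 120 N, or if a joint passes its speed limit or range.

## Working session

There is one attempt and no reset: what is moved stays moved. The work goes in short steps, Python scripts to look and compute and a tool call to move; the robot and the scene stay as the last step left them, time stands still between calls to the robot, and variables do not carry over. Pictures are saved under pics/ and viewed, at most 11 in all, crops included, and the job is handed in when it is done.

Besides the shell and the picture viewer there is one more tool, called after "Emit:" as name(argument=value, ...) on one line, values as JSON. drive_tool: Moves the arm, as the interface text tells. Its arguments: {"type":"object","properties":{"plan":{"type":"string"},"squeeze":{"type":"number"}},"required":["plan"]}

```bash
mkdir -p pics; cat > h.py <<'E'
import numpy as np, cv2
from workcell import manip
def cal(n):
    c=manip.get_calibration(n); f=240/np.tan(np.radians(c["fovy"])/2)
    if "mount" in c:
        s=manip.observe(); T=np.eye(4); T[:3,:3]=s["tool_rot"]; T[:3,3]=s["eef_pos"]; E=T@np.array(c["mount"])
    else: E=np.array(c["extrinsics"])
    return f,c["cx"],c["cy"],E
def proj(p,C):
    f,cx,cy,E=C; q=np.linalg.inv(E)@np.append(p,1); return np.array([cx+f*q[0]/q[2],cy+f*q[1]/q[2]])
def atz(u,v,z,C):
    f,cx,cy,E=C; d=E[:3,:3]@np.array([(u-cx)/f,(v-cy)/f,1]); o=E[:3,3]; return o+d*(z-o[2])/d[2]
def save(n,im): cv2.imwrite("pics/"+n+".png",im[:,:,::-1])
E
python3 - <<'E'
from h import *
np.set_printoptions(precision=1,suppress=True)
s=manip.observe(); print(s["clock"],s["eef_pos"],s["tool_rot"],s["grip_width"])
ims=[]
for n in ["side","top"]:
    im=manip.read_camera(n); save(n,im); C=cal(n); print(n,C[0],C[3])
    for l in ["lamp_post_center","lamp_post_shoulder","lamp_post_latch","stand_sleeve","stand_window_side","stand","lamp_holder","mirror_holder","mirror_post_center","oil_bottle","dish","slide_box","objective","screwdriver"]:
        print(l,[(np.round(r["xyz"]),round(r["confidence"],2),proj(r["xyz"],C).round()) for r in manip.pinpoint(l,n)[:4]])
E
```

```text
0.0 [ 155.5 -630.6  301.8] [[ 1.   0.2 -0. ]
 [ 0.2 -1.   0. ]
 [-0.  -0.  -1. ]] 88.26000328952514
side 451.2928384999372 [[   1.    -0.1    0.1  448.6]
 [  -0.1   -0.6    0.8 -798.1]
 [  -0.    -0.8   -0.6  646.7]
 [   0.     0.     0.     1. ]]
lamp_post_center [(array([411., 152.,  91.]), 0.95, array([259., 219.])), (array([517., 239.,  69.]), 0.71, array([300., 207.])), (array([535., 399.,  91.]), 0.64, array([301., 172.])), (array([518., 238.,  97.]), 0.26, array([300., 197.]))]
lamp_post_shoulder [(array([ 679., -236.,   -2.]), 0.63, array([409., 356.])), (array([408., 150., 129.]), 0.62, array([256., 205.])), (array([538., 396., 134.]), 0.62, array([302., 159.])), (array([517., 236.,  97.]), 0.57, array([300., 197.]))]
lamp_post_latch [(array([521., 246.,  78.]), 0.82, array([301., 202.])), (array([425., 155.,  91.]), 0.77, array([265., 218.])), (array([548., 382.,  97.]), 0.76, array([306., 173.]))]
stand_sleeve [(array([520., -15.,  50.]), 0.83, array([312., 270.]))]
stand_window_side [(array([525.,   1.,  48.]), 0.8, array([313., 266.])), (array([380.,   1.,  -1.]), 0.36, 
[... 1880 characters left out ...]
, array([310., 251.]))]
lamp_holder [(array([519., 238.,   4.]), 0.93, array([215., 249.]))]
mirror_holder [(array([ 453., -276.,    4.]), 0.9, array([412., 278.]))]
mirror_post_center [(array([ 456., -282.,   68.]), 0.79, array([418., 275.]))]
oil_bottle []
dish [(array([708., 220.,   5.]), 0.64, array([225., 178.]))]
slide_box [(array([ 575., -443.,    6.]), 0.72, array([476., 233.])), (array([ 455., -283.,   66.]), 0.63, array([419., 275.])), (array([ 456., -280.,    0.]), 0.62, array([413., 277.])), (array([709., 222.,   5.]), 0.55, array([224., 178.]))]
objective [(array([383.,   2.,  -0.]), 0.63, array([304., 303.]))]
screwdriver [(array([350., 392.,   0.]), 0.55, array([153., 313.]))]
```

```bash
python3 - <<'E'
import cv2,numpy as np
a=cv2.imread("pics/side.png")[110:330,180:460]; b=cv2.imread("pics/top.png")[190:330,110:350]
a=cv2.resize(a,None,fx=1.75,fy=1.75,interpolation=3)
cv2.imwrite("pics/s2.png",cv2.resize(cv2.imread("pics/side.png")[110:330,180:460],None,fx=2.7,fy=2.7,interpolation=3))
cv2.imwrite("pics/t2.png",cv2.resize(b,None,fx=3.3,fy=3.3,interpolation=3))
E
```

```text
(no output)
```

View pics/s2.png

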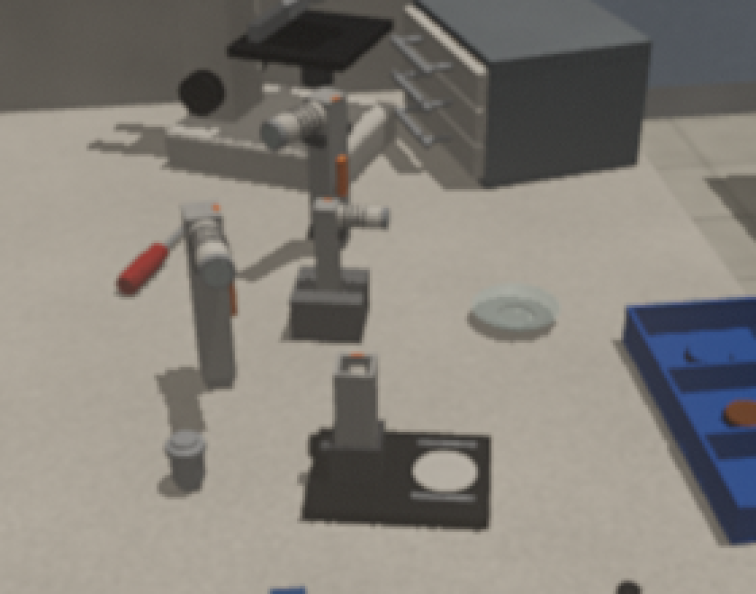

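View pics/t2.png

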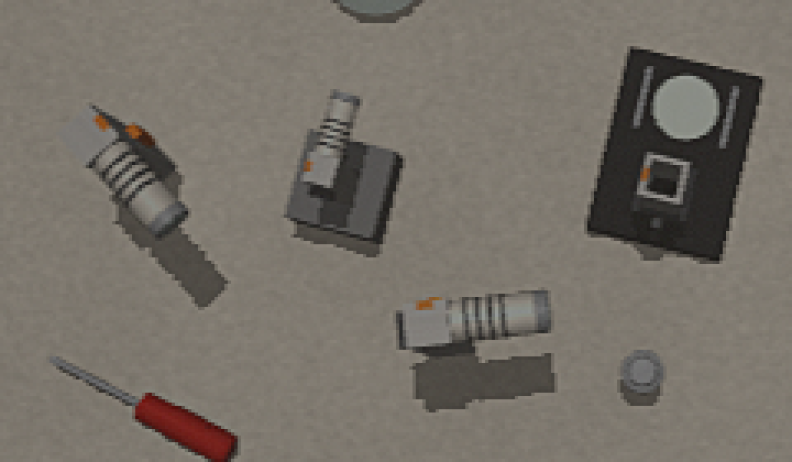

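Candidates for the lamp post, in side-view pixels:
- (259,219): a big post standing free.
- (301,172): a big post standing free.
- (300,207): a small post in the grey holder. This fits the description (centre z about 70), so I choose it.

The stand tube is at (312,262), with its orange window edge on the far (+y) side.

```bash
python3 - <<'E'
from h import *
np.set_printoptions(precision=2,suppress=True)
print(np.array(manip.get_calibration("wrist")["mount"]),manip.get_calibration("wrist")["fovy"], manip.observe()["tool_rot"])
T=cal("top")
f=lambda u,v:(u/3.3+110,v/3.3+190)
for n,u,v,z in [("C barTop",85,125,185),("C barTop2",105,150,185),("C lamp tip",172,222,165),("C lamp tip",172,222,180),("B lamp end",548,310,170),("post top lampend",343,97,122),("post rear top",320,183,133),("plate corners",630,47,15),("",763,77,15),("",720,262,15),("",588,230,15),("rim",643,152,120),("",688,157,120),("",684,203,120),("",637,196,120)]:
    print(n,atz(*f(u,v),z,T))
E
```

```text
[[  0.    -0.96  -0.27  70.21]
 [  1.    -0.     0.    -1.01]
 [ -0.    -0.27   0.96 -82.08]
 [  0.     0.     0.     1.  ]] 63.45171125309229 [[ 0.97  0.24 -0.  ]
 [ 0.24 -0.97  0.  ]
 [-0.   -0.   -1.  ]]
C barTop [542.28 392.22 185.  ]
C barTop2 [524.87 377.23 185.  ]
C lamp tip [477.24 332.98 165.  ]
C lamp tip [475.68 329.06 180.  ]
B lamp end [419.97  65.13 170.  ]
post top lampend [576.61 223.45 122.  ]
post rear top [511.16 235.58 133.  ]
plate corners [639.71  16.46  15.  ]
 [617.7  -89.43  15.  ]
 [469.99 -57.94  15.  ]
 [493.1   46.01  15.  ]
rim [540.5    2.07 120.  ]
 [537.46 -31.03 120.  ]
 [503.4  -28.77 120.  ]
 [507.87   5.74 120.  ]
```

Emit:
drive_tool(plan="0.0251 -0.0256 0 0 0 0 1;0.0251 -0.0256 0 0 0 0 1;0.0251 -0.0256 0 0 0 0 1;0.0251 -0.0256 0 0 0 0 1;0.0251 -0.0256 0 0 0 0 1;0.0251 -0.0256 0 0 0 0 1;0.0251 -0.0256 0 0 0 0 1;0.0251 -0.0256 0 0 0 0 1;0.0251 -0.0256 0 0 0 0 1;0.0251 -0.0256 0 0 0 0 1;0.0251 -0.0256 0 0 0 0 1;0.0251 -0.0256 0 0 0 0 1;0.0251 -0.0256 0 0 0 0 1;0.0251 -0.0256 0 0 0 0 1;0.0251 -0.0256 0 0 0 0 1;0.0251 -0.0256 0 0 0 0 1;0.0251 -0.0256 0 0 0 0 1;0.0251 -0.0256 0 0 0 0 1;0.0251 -0.0256 0 0 0 0 1;0.0251 -0.0256 0 0 0 0 1", squeeze=30)

```text
clock: 3.17
eef_pos: [521.1, -12.2, 302.9]
tool_rot: [[0.971, 0.239, 0.001], [0.239, -0.971, -0.0], [0.0, 0.0, -1.0]]
contact_force: [0.8, -0.7, 0.0]
grip_width: 88.0
gripper_force: 0.0
```

Emit:
drive_tool(plan="0 0 0 0 0 0.0745 1;0 0 0 0 0 0.0745 1;0 0 0 0 0 0.0745 1;0 0 0 0 0 0.0745 1;0 0 0 0 0 0.0745 1;0 0 0 0 0 0.0745 1;0 0 0 0 0 0 1;0 0 0 0 0 0 1;0 0 0 0 0 0 1")

```text
clock: 3.92
eef_pos: [520.4, -13.7, 302.8]
tool_rot: [[0.979, -0.202, 0.0], [-0.202, -0.979, -0.0], [0.0, 0.0, -1.0]]
contact_force: [-0.3, -0.2, -0.3]
grip_width: 88.4
gripper_force: 0.0
```

```bash
python3 - <<'E'
from h import *
np.set_printoptions(precision=3,suppress=True)
C=cal("wrist"); im=manip.read_camera("wrist"); save("w1",im); s=manip.observe(); print(s["clock"],s["eef_pos"],s["tool_rot"],s["q"],s["contact_force"])
np.save("Cw1.npy",np.array([C[0],C[1],C[2],*C[3].ravel()]))
for l in ["stand_sleeve","stand_window_side","stand"]: print(l,[(r["xyz"],proj(r["xyz"],C)) for r in manip.pinpoint(l,"wrist")[:2]])
E
```

```text
3.9667 [520.406 -13.808 302.731] [[ 0.979 -0.202  0.   ]
 [-0.202 -0.979  0.   ]
 [ 0.    -0.    -1.   ]] [ 0.162  0.332 -0.272  1.867  0.107  0.957 -1.932] [-0.26   0.143  0.485]
stand_sleeve [([519.9, -14.7, 51.6], array([317.97 , 216.023])), ([524.6, 247.2, 71.5], array([ 18.237, 275.852]))]
stand_window_side [([524.0, 1.7, 54.8], array([298.506, 215.982]))]
stand [([522.8, -14.5, 1.0], array([316.899, 202.822]))]
```

View pics/w1.png

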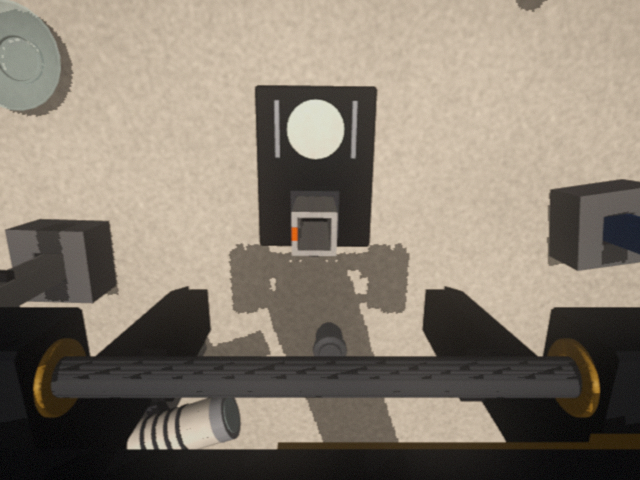

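The wrist view shows the stand squared up below me: rim at x 291–338, y 213–256, orange window edge at (294,234) on the left (+y) side, and plate edges symmetric about x = 316. So the yaw is aligned.

```bash
python3 - <<'E'
from h import *
from scipy.optimize import least_squares
np.set_printoptions(precision=2,suppress=True)
a=np.load("Cw1.npy"); C=(a[0],a[1],a[2],a[3:].reshape(4,4))
im=cv2.imread("pics/w1.png"); g=im.astype(float).mean(2)
# rows/cols profiles at rim
print("col prof row 216",g[214:219,284:345].mean(0).round()); print("row prof",g[205:264,300:330].mean(1).round())
print("col prof row 252",g[249:254,284:345].mean(0).round())
print("plate row 100",g[98:104,250:264].mean(0).round(),g[98:104,368:384].mean(0).round())
print("plate row 180",g[178:184,250:266].mean(0).round(),g[178:184,366:382].mean(0).round())
E
```

```text
col prof row 216 [ 40.  38.  38.  38.  37.  38.  62. 123. 167. 176. 173. 173. 168. 158.
 150. 153. 151. 149. 148. 146. 145. 143. 142. 142. 142. 141. 141. 141.
 141. 141. 142. 143. 142. 143. 146. 145. 143. 140. 141. 148. 154. 155.
 156. 156. 157. 158. 161. 168. 175. 175. 176. 176. 162. 123.  68.  39.
  37.  35.  37.  38.  37.]
row prof [ 76.  77.  76.  76.  76.  74.  95. 148. 171. 174. 174. 170. 139.  73.
  35.  38.  53.  70.  74.  74.  75.  75.  75.  75.  75.  75.  75.  75.
  75.  75.  75.  76.  76.  76.  76.  76.  77.  77.  76.  77.  77.  77.
  77.  76.  83. 122. 160. 170. 169. 167. 147. 108.  98. 101. 103. 108.
 106. 101. 100.]
col prof row 252 [181. 173. 171. 167. 159. 152. 152. 161. 169. 171. 171. 171. 170. 161.
 149. 143. 143. 142. 143. 142. 143. 142. 142. 140. 142. 142. 140. 140.
 138. 140. 140. 139. 142. 144. 144. 142. 140. 140. 141. 141. 140. 139.
 140. 138. 137. 142. 151. 163. 169. 170. 170. 172. 179. 189. 190. 185.
 178. 177. 177. 169. 161.]
plate row 100 [186. 186. 188. 184. 157.  99.  55.  50.  53.  54.  55.  53.  54.  54.] [ 53.  53.  54.  55.  54.  54.  50.  64. 121. 175. 192. 193. 191. 190.
 187. 187.]
plate row 180 [188. 187. 187. 187. 185. 185. 179. 146.  74.  43.  47.  47.  47.  47.
  47.  46.] [ 44.  45.  45.  44.  42.  58. 114. 168. 186. 186. 186. 185. 187. 188.
 191. 194.]
```

```bash
python3 - <<'E'
from h import *
from scipy.optimize import least_squares
np.set_printoptions(precision=2,suppress=True)
a=np.load("Cw1.npy"); C=(a[0],a[1],a[2],a[3:].reshape(4,4)); print(C[:3])
yw=np.radians(-11.7); ux=np.array([np.cos(yw),np.sin(yw),0]); uy=np.array([-np.sin(yw),np.cos(yw),0])
def res(p):
    c=p[:3]; P=lambda x,y:proj(c+x*ux+y*uy,C)
    return [P(13.5,16)[0]-290.7,P(13.5,-16)[0]-337.3,P(16,0)[1]-211.55,P(-16,0)[1]-255.3,P(12,0)[1]-217.6,P(-12,0)[1]-250.0]
r=least_squares(res,[520,-13,120]); print(r.x,r.fun)
for z in (15,):
  for u,v in [(255,101),(375.9,101),(257.4,181),(372.1,181)]: print(atz(u,v,z,C))
E
```

```text
(np.float64(388.20116848757505), np.float64(316.12483876347005), np.float64(242.55333194104486))
[522.02 -11.87 119.82] [ 0.3  -0.3   0.01  0.22 -0.39  0.17]
[626.82  20.92  15.  ]
[604.98 -85.37  15.  ]
[557.03  36.07  15.  ]
[535.13 -70.39  15.  ]
```

Emit:
drive_tool(plan="-0.0052 -0.0247 0 0 0 0 1;-0.0052 -0.0247 0 0 0 0 1;-0.0052 -0.0247 0 0 0 0 1;-0.0052 -0.0247 0 0 0 0 1;-0.0052 -0.0247 0 0 0 0 1;-0.0052 -0.0247 0 0 0 0 1;-0.0052 -0.0247 0 0 0 0 1;-0.0052 -0.0247 0 0 0 0 1;-0.0052 -0.0247 0 0 0 0 1;-0.0052 -0.0247 0 0 0 0 1;0 0 0 0 0 0 1;0 0 0 0 0 0 1;0 0 0 0 0 0 1")

```text
clock: 5.2
eef_pos: [520.0, 237.7, 302.5]
tool_rot: [[0.979, -0.204, -0.0], [-0.204, -0.979, -0.001], [-0.0, 0.001, -1.0]]
contact_force: [0.8, -0.6, -0.7]
grip_width: 88.2
gripper_force: 0.0
```

```bash
python3 - <<'E'
from h import *
np.set_printoptions(precision=3,suppress=True)
C=cal("wrist"); im=manip.read_camera("wrist"); save("w2",im); s=manip.observe(); print(s["clock"],s["eef_pos"],s["tool_rot"],s["q"])
np.save("Cw2.npy",np.array([C[0],C[1],C[2],*C[3].ravel()]))
for l in ["lamp_post_center","lamp_post_shoulder","lamp_post_latch","lamp_holder"]: print(l,[(r["xyz"],proj(r["xyz"],C)) for r in manip.pinpoint(l,"wrist")[:3]])
E
```

```text
5.25 [520.127 237.149 302.502] [[ 0.979 -0.205 -0.   ]
 [-0.205 -0.979 -0.001]
 [ 0.     0.001 -1.   ]] [-0.24   0.428 -0.35   1.735  0.17   1.009 -2.429]
lamp_post_center [([522.9, 240.3, 70.0], array([312.812, 217.429])), ([537.8, 395.4, 88.1], array([117.444, 243.338])), ([382.2, 0.8, -1.5], array([559.829, 284.86 ]))]
lamp_post_shoulder [([521.8, 239.2, 100.1], array([314.301, 226.933])), ([535.3, 391.1, 131.6], array([ 93.575, 262.912]))]
lamp_post_latch [([549.0, 387.2, 93.8], array([118.997, 229.585])), ([526.9, 247.2, 76.0], array([303.417, 215.953]))]
lamp_holder [([525.8, 239.4, -1.6], array([313.527, 199.472]))]
```

View pics/w2.png

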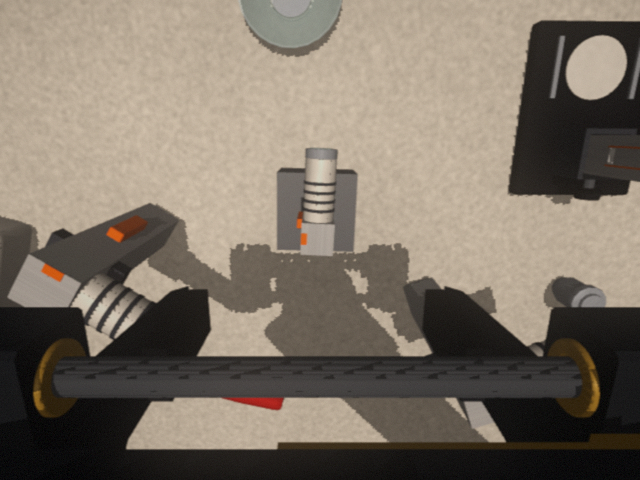

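The wrist view shows the chosen post upright in its holder, with bar top at x 301–334, y 222–255, orange mark at (304,239) on the left (+y) and latch at (299,220). The lamp points up the image with about 2.5° of twist. The big post's lamp on the left ends near (150,305), clear of the gripper's line.

```bash
python3 - <<'E'
from h import *
np.set_printoptions(precision=2,suppress=True)
a=np.load("Cw2.npy"); C=(a[0],a[1],a[2],a[3:].reshape(4,4)); E=C[3]
T=np.eye(4); s=manip.observe(); T[:3,:3]=s["tool_rot"];T[:3,3]=s["eef_pos"]
Ti=np.linalg.inv(T); t=lambda p:(Ti@np.append(p,1))[:3]
for n,u,v,z in [("rearL",300.7,253.5,133),("rearR",333.8,255.3,133),("frontL",302,222,133),("frontR",333.5,223,133),("lampend",321,149,133),("lampendL",305.5,150,133),("lampendR",337,150,133),("holdernearL",277,250,46),("nearR",356,250,46),("far L",278,170,46),("far R",356,170,46),("C lamp right tip",156,308,185),("C lamp",156,308,165),("C lamp near",110,338,185)]:
    p=atz(u,v,z,C); print(n,p,"tool",t(p))
g=cv2.imread("pics/w2.png").astype(float).mean(2)
print(g[244:250,294:342].mean(0).round()); print(g[205:262,322:330].mean(1).round())
E
```

```text
rearL [513.26 250.34 133.  ] tool [ -9.41 -11.19 169.73]
rearR [507.41 228.59 133.  ] tool [-10.67  11.3  169.74]
frontL [534.47 244.8  133.  ] tool [ 12.48 -10.13 169.74]
frontR [529.53 224.48 133.  ] tool [ 11.83  10.78 169.75]
lampend [578.06 223.02 133.  ] tool [ 59.62   2.25 169.75]
lampendL [579.45 232.71 133.  ] tool [ 58.99  -7.53 169.75]
lampendR [575.4  213.26 133.  ] tool [ 59.02  12.34 169.76]
holdernearL [494.93 279.68  46.  ] tool [-33.4  -36.18 256.72]
nearR [480.21 209.21  46.  ] tool [-33.33  35.81 256.75]
far L [564.78 262.25  46.  ] tool [ 38.55 -33.45 256.74]
far R [551.08 196.52  46.  ] tool [ 38.64  33.69 256.76]
C lamp right tip [514.14 331.24 185.  ] tool [-25.15 -90.52 117.7 ]
C lamp [506.68 341.93 165.  ] tool [-34.64 -99.47 137.69]
C lamp near [501.58 362.92 185.  ] tool [ -43.94 -118.95  117.68]
[100. 100. 101. 100.  98. 104. 126. 151. 155. 156. 156. 157. 160. 161.
 160. 159. 161. 159. 158. 158. 157. 158. 159. 161. 161. 159. 162. 164.
 162. 160. 159. 159. 161. 163. 163. 164. 162. 160. 152. 128. 104.  97.
  97.  98.  97.  98.  98.  97.]
[166. 172. 171. 167. 153. 100.  62.  79. 134. 161. 166. 165. 165. 160.
 163. 164. 160. 138. 108. 140. 162. 166. 164. 164. 164. 164. 163. 163.
 164. 162. 163. 163. 162. 163. 162. 162. 162. 162. 162. 161. 162. 162.
 161. 161. 160. 161. 161. 160. 161. 159. 144. 106.  93.  94.  96.  96.
  96.]
```

Emit:
drive_tool(plan="0.001 0 0 0 0 0.025 1;0.001 0 0 0 0 0.025 1;0.001 0 0 0 0 0.023 1;0.001 0 0.014 0 0 0 1;0 0 0.014 0 0 0 1;0 0 0.014 0 0 0 1;0 0 0.014 0 0 0 1;0 0 0.014 0 0 0 1;0 0 0.014 0 0 0 1;0 0 0.014 0 0 0 1;0 0 0.014 0 0 0 1;0 0 0 0 0 0 1")

```text
clock: 6.45
eef_pos: [522.5, 236.9, 188.2]
tool_rot: [[0.961, -0.276, -0.004], [-0.276, -0.961, -0.002], [-0.003, 0.003, -1.0]]
contact_force: [-0.1, 0.2, -0.4]
grip_width: 88.1
gripper_force: 0.0
```

```bash
python3 - <<'E'
from h import *
np.set_printoptions(precision=3,suppress=True)
C=cal("wrist"); im=manip.read_camera("wrist"); save("w3",im); s=manip.observe(); print(s["clock"],s["eef_pos"],s["tool_rot"],s["q"],s["contact_force"])
np.save("Cw3.npy",np.array([C[0],C[1],C[2],*C[3].ravel()]))
im=manip.read_camera("side"); save("s3",cv2.resize(im[100:300,200:460],None,fx=3,fy=3))
E
```

```text
6.5 [523.059 237.269 189.608] [[ 0.961 -0.275 -0.002]
 [-0.275 -0.961 -0.001]
 [-0.002  0.002 -1.   ]] [-0.28   0.576 -0.3    1.812  0.228  0.79  -2.545] [ 0.044 -0.313  0.273]
```

View pics/w3.png

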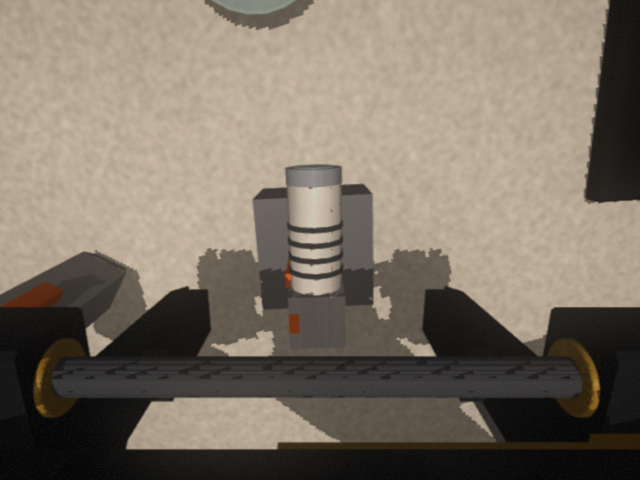

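View pics/s3.png

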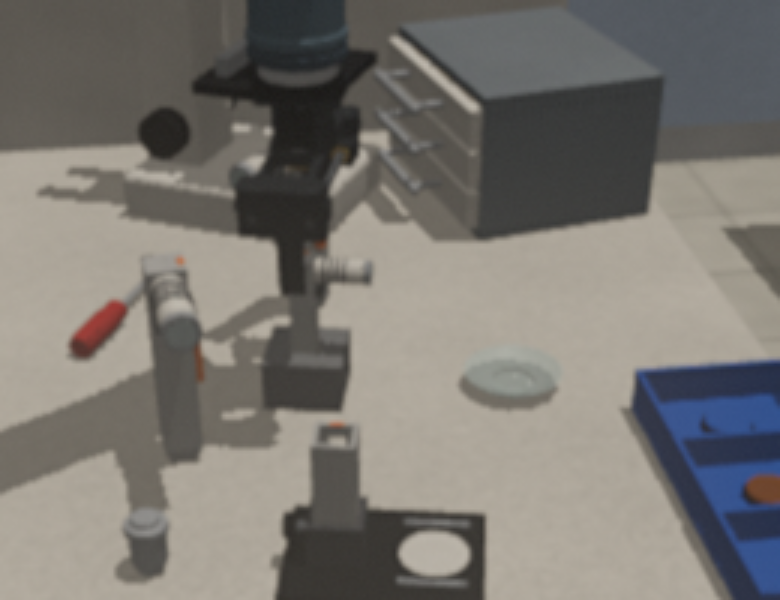

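The wrist view shows the bar top at x 288–344, y 292–347, centred between the open fingers and now parallel to them. The side view shows the gripper over the held post with the big post's lamp behind it. I'll descend slowly.

Emit:
drive_tool(plan="0 -0.001 0.004 0 0 0 1;0 0 0.004 0 0 0 1;0 0 0.004 0 0 0 1;0 0 0.004 0 0 0 1;0 0 0.004 0 0 0 1;0 0 0 0 0 0 1")

```text
clock: 7.05
eef_pos: [523.6, 238.4, 169.8]
tool_rot: [[0.962, -0.275, -0.001], [-0.275, -0.962, -0.001], [-0.001, 0.001, -1.0]]
contact_force: [0.1, -0.5, -0.3]
grip_width: 88.3
gripper_force: 0.0
```

Emit:
drive_tool(plan="0 0 0.004 0 0 0 1;0 0 0.004 0 0 0 1;0 0 0.004 0 0 0 1;0 0 0.004 0 0 0 1;0 0 0.004 0 0 0 1;0 0 0.004 0 0 0 1;0 0 0.004 0 0 0 1;0 0 0 0 0 0 1;0 0 0 0 0 0 1")

```text
clock: 7.8
eef_pos: [523.8, 238.6, 142.4]
tool_rot: [[0.962, -0.275, -0.001], [-0.275, -0.962, -0.0], [-0.0, 0.0, -1.0]]
contact_force: [-0.7, 0.2, 0.1]
grip_width: 88.5
gripper_force: 0.0
```

Emit:
drive_tool(plan="0 0 0.002 0 0 0 1;0 0 0 0 0 0 -1;0 0 0 0 0 0 -1;0 0 0 0 0 0 -1;0 0 0 0 0 0 -1;0 0 0 0 0 0 -1;0 0 0 0 0 0 -1;0 0 0 0 0 0 -1;0 0 0 0 0 0 -1;0 0 0 0 0 0 -1;0 0 0 0 0 0 -1;0 0 0 0 0 0 -1;0 0 0 0 0 0 -1", squeeze=30)

```text
clock: 8.88
eef_pos: [523.9, 238.4, 140.7]
tool_rot: [[0.962, -0.275, -0.0], [-0.275, -0.962, -0.0], [-0.0, 0.0, -1.0]]
contact_force: [-0.2, 0.0, 0.7]
grip_width: 21.7
gripper_force: 29.9
```

Emit:
drive_tool(plan="0 0 -0.005 0 0 0 -1;0 0 -0.008 0 0 0 -1;0 0 -0.01 0 0 0 -1;0 0 -0.01 0 0 0 -1;0 0 -0.01 0 0 0 -1;0 0 -0.012 0 0 0 -1;0 0 -0.012 0 0 0 -1;0 0 -0.012 0 0 0 -1;0 0 -0.012 0 0 0 -1;0 0 -0.012 0 0 0 -1;0 0 -0.012 0 0 0 -1;0 0 -0.012 0 0 0 -1;0 0 -0.012 0 0 0 -1;0 0 -0.01 0 0 0 -1;0 0 -0.006 0 0 0 -1;0 0 0 0 0 0 -1")

```text
clock: 10.22
eef_pos: [524.6, 239.0, 297.3]
tool_rot: [[0.962, -0.275, 0.002], [-0.275, -0.962, 0.001], [0.002, -0.002, -1.0]]
contact_force: [-0.5, -0.1, -1.4]
grip_width: 21.8
gripper_force: 29.9
```

```bash
python3 - <<'E'
from h import *
np.set_printoptions(precision=3,suppress=True)
C=cal("wrist"); im=manip.read_camera("wrist"); save("w4",im); s=manip.observe(); print(s["clock"],s["eef_pos"],s["tool_rot"],s["q"],s["contact_force"],s["wrist_torque"],s["grip_width"])
np.save("Cw4.npy",np.array([C[0],C[1],C[2],*C[3].ravel()]))
for l in ["lamp_post_shoulder","lamp_post_center"]: print([r["xyz"] for r in manip.pinpoint(l,"wrist")[:2]])
im=manip.read_camera("side"); save("s4",cv2.resize(im[60:300,200:440],None,fx=2.5,fy=2.5))
E
```

```text
10.2667 [524.206 238.772 296.257] [[ 0.962 -0.275  0.001]
 [-0.275 -0.962  0.   ]
 [ 0.001 -0.001 -1.   ]] [-0.252  0.44  -0.334  1.732  0.167  0.997 -2.496] [ 0.263 -0.52  -2.255] [0.024 0.027 0.012] 21.70610776944776
[[535.8, 393.9, 130.4]]
[[538.7, 388.6, 88.1]]
```

View pics/w4.png

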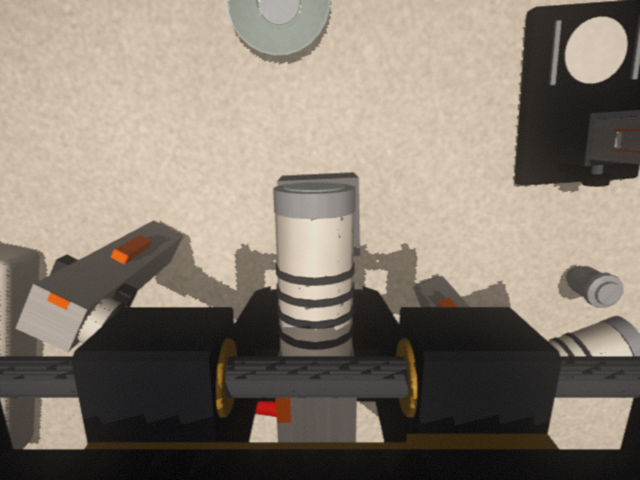

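The wrist view shows the post held centred between the pads (lamp x 275–354, cap edge y about 190) and lifted clear of the holder. The wrist load is about 2 N. Next I carry it over the stand.

Emit:
drive_tool(plan="0.007 0.0243 0 0 0 0 -1;0.007 0.0243 0 0 0 0 -1;0.007 0.0243 0 0 0 0 -1;0.007 0.0243 0 0 0 0 -1;0.007 0.0243 0 0 0 0 -1;0.007 0.0243 0 0 0 0 -1;0.007 0.0243 0 0 0 0 -1;0.007 0.0243 0 0 0 0 -1;0.007 0.0243 0 0 0 0 -1;0.007 0.0243 0 0 0 0 -1;0 0 0 0 0 -0.023 -1;0 0 0 0 0 -0.023 -1;0 0 0 0 0 -0.023 -1;0 0 0.01 0 0 0 -1;0 0 0.01 0 0 0 -1;0 0 0 0 0 0 -1;0 0 0 0 0 0 -1")

```text
clock: 11.83
eef_pos: [523.9, -13.6, 274.5]
tool_rot: [[0.978, -0.207, -0.003], [-0.207, -0.978, 0.0], [-0.003, 0.0, -1.0]]
contact_force: [0.1, -0.6, -1.2]
grip_width: 22.0
gripper_force: 29.9
```

```bash
python3 - <<'E'
from h import *
np.set_printoptions(precision=3,suppress=True)
im=manip.read_camera("side"); s=manip.observe(); print(s["clock"],s["eef_pos"],s["tool_rot"],s["contact_force"],s["wrist_torque"],s["grip_width"])
C=cal("side"); T=s["tool_rot"]; p=s["eef_pos"]
S=np.array([521.6,-13,0]); print("rim",proj(S+[0,0,120],C)); 
for d in (7.7,132.7): q=p+T@np.array([-3.2,0,d]); print(q,proj(q,C))
save("s5",cv2.resize(im[120:320,220:420],None,fx=3,fy=3,interpolation=2))
E
```

```text
11.8833 [524.292 -13.733 275.12 ] [[ 0.978 -0.207 -0.001]
 [-0.207 -0.978  0.   ]
 [-0.001  0.    -1.   ]] [ 0.445  0.004 -2.389] [0.057 0.017 0.021] 22.064584335863113
rim [311.546 242.983]
[521.152 -13.07  267.425] [309.7   179.027]
[520.995 -13.055 142.425] [311.031 234.024]
```

View pics/s5.png

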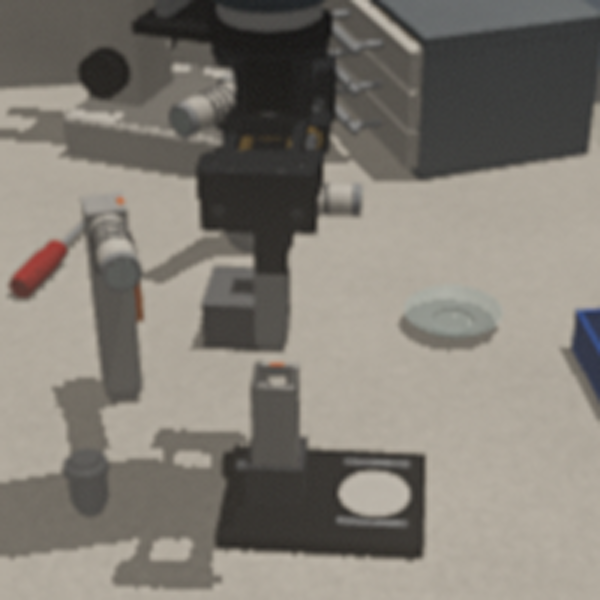

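The side view shows the post's foot at crop (271,347), just above the tube rim centred at crop (275,375), and about 1 mm short in x. Descending in small steps.

Emit:
drive_tool(plan="0.001 0 0.005 0 0 0 -1;0 0 0.005 0 0 0 -1;0 0 0.005 0 0 0 -1;0 0 0.004 0 0 0 -1;0 0 0.003 0 0 0 -1;0 0 0.003 0 0 0 -1;0 0 0.003 0 0 0 -1;0 0 0.003 0 0 0 -1;0 0 0 0 0 0 -1")

```text
clock: 12.63
eef_pos: [525.3, -14.4, 244.1]
tool_rot: [[0.978, -0.208, -0.001], [-0.208, -0.978, -0.0], [-0.001, 0.0, -1.0]]
contact_force: [1.1, 0.1, -1.5]
grip_width: 21.7
gripper_force: 29.9
```

Emit:
drive_tool(plan="0 0 0.002 0 0 0 -1;0 0 0.002 0 0 0 -1;0 0 0.002 0 0 0 -1;0 0 0.002 0 0 0 -1;0 0 0 0 0 0 -1")

```text
clock: 13.05
eef_pos: [525.2, -14.1, 236.5]
tool_rot: [[0.978, -0.207, -0.001], [-0.207, -0.978, 0.0], [-0.001, -0.0, -1.0]]
contact_force: [-0.4, 2.1, -1.3]
grip_width: 21.8
gripper_force: 30.0
```

Emit:
drive_tool(plan="0 0 0.003 0 0 0 -1;0 0 0.003 0 0 0 -1;0 0 0.003 0 0 0 -1;0 0 0.003 0 0 0 -1;0 0 0.003 0 0 0 -1;0 0 0.003 0 0 0 -1;0 0 0.003 0 0 0 -1;0 0 0.003 0 0 0 -1;0 0 0 0 0 0 -1")

```text
clock: 13.8
eef_pos: [525.2, -14.1, 211.9]
tool_rot: [[0.978, -0.207, -0.001], [-0.207, -0.978, 0.0], [-0.001, -0.0, -1.0]]
contact_force: [-1.8, 3.4, -5.2]
grip_width: 21.9
gripper_force: 30.0
```

Emit:
drive_tool(plan="-0.0008 -0.0005 0 0 0 0 -1;0 0 0.001 0 0 0 -1;0 0 0 0 0 0 -1")

```text
clock: 14.05
eef_pos: [525.1, -14.0, 211.8]
tool_rot: [[0.978, -0.208, 0.001], [-0.208, -0.978, -0.0], [0.001, 0.0, -1.0]]
contact_force: [-1.8, 2.1, -3.3]
grip_width: 21.7
gripper_force: 30.0
```

Emit:
drive_tool(plan="-0.0005 -0.0003 0.002 0 0 0 -1;0 0 0.002 0 0 0 -1;0 0 0.002 0 0 0 -1;0 0 0.002 0 0 0 -1;0 0 0.002 0 0 0 -1;0 0 0 0 0 0 -1")

```text
clock: 14.55
eef_pos: [524.4, -13.7, 201.3]
tool_rot: [[0.978, -0.208, -0.0], [-0.208, -0.978, -0.0], [-0.0, 0.0, -1.0]]
contact_force: [0.0, -0.2, -2.3]
grip_width: 21.9
gripper_force: 30.0
```

Emit:
drive_tool(plan="0 0 0.002 0 0 0 -1;0 0 0.002 0 0 0 -1;0 0 0.001 0 0 0 -1;0 0 0.001 0 0 0 -1;0 0 0 0 0 0 -1;0 0 0 0 0 0 -1")

```text
clock: 15.05
eef_pos: [524.4, -13.4, 195.7]
tool_rot: [[0.978, -0.208, -0.0], [-0.208, -0.978, -0.0], [-0.0, 0.0, -1.0]]
contact_force: [0.8, 1.1, -1.3]
grip_width: 22.1
gripper_force: 30.0
```

```bash
python3 - <<'E'
from h import *
np.set_printoptions(precision=3,suppress=True)
im=manip.read_camera("side"); s=manip.observe(); print(s["clock"],s["eef_pos"],s["contact_force"],s["grip_width"])
C=cal("side"); 
for z in (110,115,120,125): print(z,proj(np.array([521.5,-13,z])+16*np.array([-.208,-.978,0]),C))
for d in (64,): print("tip",proj(s["eef_pos"]+s["tool_rot"]@np.array([0,14,d]),C))
save("s6",cv2.resize(im[180:300,250:390],None,fx=5,fy=5,interpolation=2))
E
```

```text
15.1 [524.466 -13.382 195.728] [ 0.556 -0.178 -2.26 ] 21.719341768404696
110 [310.812 251.232]
115 [310.759 249.256]
120 [310.706 247.269]
125 [310.653 245.269]
tip [312.136 242.015]
```

View pics/s6.png

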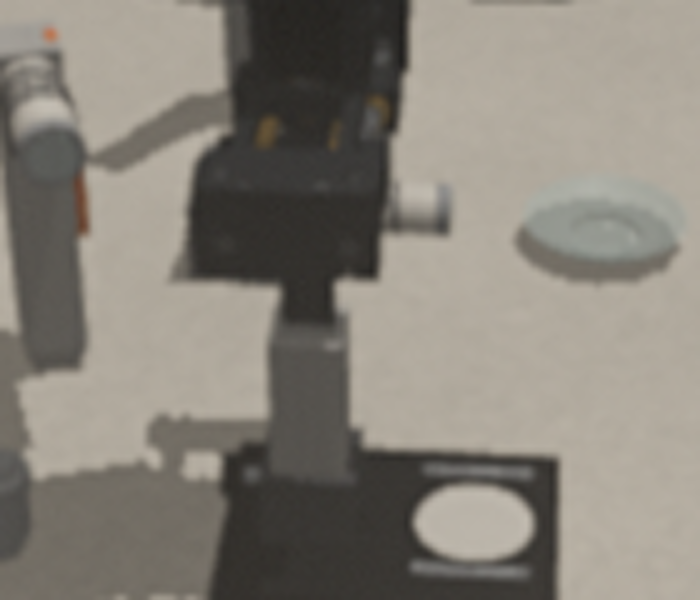

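The side view shows the fingertips at crop (310,322), just above the rim front edge at about y 343 (rim z about 117). The latch's lower end is already about 4 mm under the rim; I'll go a little deeper before letting go.

Emit:
drive_tool(plan="0 0 0.001 0 0 0 -1;0 0 0.002 0 0 0 -1;0 0 0.002 0 0 0 -1;0 0 0.001 0 0 0 -1;0 0 0 0 0 0 -1;0 0 0 0 0 0 -1")

```text
clock: 15.6
eef_pos: [524.4, -13.4, 189.6]
tool_rot: [[0.978, -0.208, -0.0], [-0.208, -0.978, 0.0], [-0.0, 0.0, -1.0]]
contact_force: [-0.3, -0.1, -1.3]
grip_width: 21.7
gripper_force: 30.0
```

Emit:
drive_tool(plan="0 0 0 0 0 0 -0.1;0 0 0 0 0 0 -0.1;0 0 0 0 0 0 -0.1;0 0 0 0 0 0 -0.1;0 0 0 0 0 0 -0.1;0 0 0 0 0 0 -0.1;0 0 -0.005 0 0 0 -0.1;0 0 -0.008 0 0 0 -0.1;0 0 -0.008 0 0 0 -0.1;0 0 -0.008 0 0 0 -0.1;0 0 0 0 0 0 -0.1;0 0 0 0 0 0 -0.1")

```text
clock: 16.6
eef_pos: [524.9, -13.4, 219.6]
tool_rot: [[0.978, -0.208, 0.002], [-0.208, -0.978, -0.0], [0.002, -0.0, -1.0]]
contact_force: [0.2, -0.1, -0.4]
grip_width: 39.9
gripper_force: 0.0
```

```bash
python3 - <<'E'
from h import *
np.set_printoptions(precision=3,suppress=True)
im=manip.read_camera("side"); s=manip.observe(); print(s["clock"],s["eef_pos"],s["contact_force"],s["grip_width"])
a=im[150:290,250:370]; im2=manip.read_camera("wrist")
a=cv2.resize(a,(411,480),interpolation=2); b=cv2.resize(im2[100:,130:500],(370,380))
save("s7",np.hstack([a,cv2.copyMakeBorder(b,0,100,0,0,0)]))
E
```

```text
16.65 [524.53  -13.433 219.015] [ 0.994  0.565 -0.117] 39.737423466403
```

View pics/s7.png

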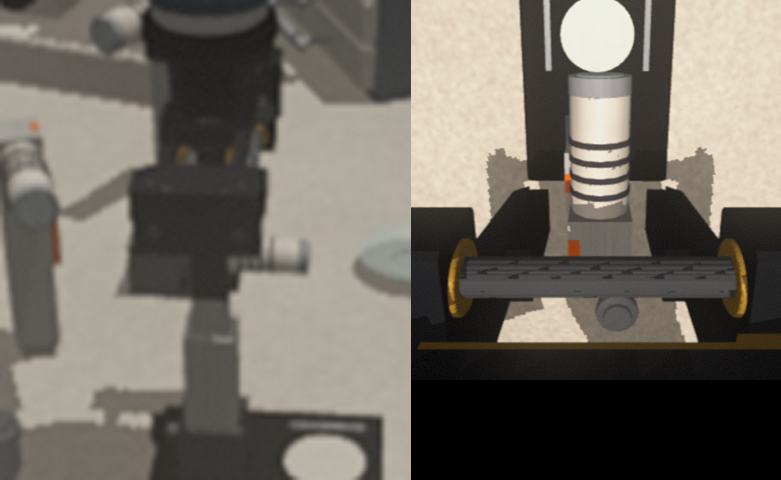

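The post hangs in the tube with its lamp over the plate, at (270,255) left and (600,140) right, and the fingers are open higher up. I'll regrip above the latch and push home gently.

Emit:
drive_tool(plan="0 0 0 0 0 0 -1;0 0 0 0 0 0 -1;0 0 0 0 0 0 -1;0 0 0 0 0 0 -1;0 0 0 0 0 0 -1;0 0 0 0 0 0 -1;0 0 0.002 0 0 0 -1;0 0 0.002 0 0 0 -1;0 0 0.002 0 0 0 -1;0 0 0.002 0 0 0 -1;0 0 0 0 0 0 -1", squeeze=25)

```text
clock: 17.62
eef_pos: [524.4, -13.7, 210.3]
tool_rot: [[0.978, -0.208, -0.0], [-0.208, -0.978, -0.0], [-0.0, 0.0, -1.0]]
contact_force: [2.0, -2.8, -2.7]
grip_width: 21.9
gripper_force: 25.0
```

Emit:
drive_tool(plan="0 0 0.002 0 0 0 -1;0 0 0.002 0 0 0 -1;0 0 0.002 0 0 0 -1;0 0 0.002 0 0 0 -1;0 0 0.002 0 0 0 -1;0 0 0.002 0 0 0 -1")

```text
clock: 18.12
eef_pos: [524.3, -13.6, 198.4]
tool_rot: [[0.978, -0.208, -0.0], [-0.208, -0.978, -0.0], [-0.0, 0.0, -1.0]]
contact_force: [-0.1, -3.8, 2.1]
grip_width: 21.3
gripper_force: 25.0
```

Emit:
drive_tool(plan="0 0 0.002 0 0 0 -1;0 0 0.002 0 0 0 -1;0 0 0.0015 0 0 0 -1;0 0 0.001 0 0 0 -1;0 0 0.001 0 0 0 -1")

```text
clock: 18.53
eef_pos: [524.3, -13.5, 191.0]
tool_rot: [[0.978, -0.208, -0.0], [-0.208, -0.978, -0.0], [-0.0, 0.0, -1.0]]
contact_force: [-0.1, -3.7, 0.8]
grip_width: 21.5
gripper_force: 25.0
```

Emit:
drive_tool(plan="0 0 0.001 0 0 0 -1;0 0 0.001 0 0 0 -1")

```text
clock: 18.7
eef_pos: [524.4, -13.2, 189.0]
tool_rot: [[0.978, -0.208, -0.0], [-0.208, -0.978, 0.0], [-0.0, -0.0, -1.0]]
contact_force: [0.6, -0.4, -1.9]
grip_width: 21.9
gripper_force: 25.0
```

Emit:
drive_tool(plan="0 0 0.001 0 0 0 -1;0 0 0 0 0 0 -1")

```text
clock: 18.87
eef_pos: [524.4, -12.1, 187.9]
tool_rot: [[0.978, -0.207, -0.0], [-0.207, -0.978, 0.001], [-0.0, -0.001, -1.0]]
contact_force: [0.3, -0.5, -0.6]
grip_width: 21.9
gripper_force: 25.0
```

Lateral force dropped from -3.7 N to -0.4 N, so the latch has probably popped out. I'll feel for the rim.

Emit:
drive_tool(plan="0 0 0.0005 0 0 0 -1;0 0 0.0005 0 0 0 -1;0 0 0 0 0 0 -1")

```text
clock: 19.12
eef_pos: [524.6, -12.6, 187.5]
tool_rot: [[0.978, -0.207, 0.0], [-0.207, -0.978, 0.001], [0.0, -0.001, -1.0]]
contact_force: [-1.0, -0.2, 2.1]
grip_width: 21.9
gripper_force: 25.0
```

Emit:
drive_tool(plan="0 0 0.0005 0 0 0 -1;0 0 0.0005 0 0 0 -1;0 0 0 0 0 0 -1")

```text
clock: 19.37
eef_pos: [524.7, -12.6, 187.4]
tool_rot: [[0.978, -0.207, 0.001], [-0.207, -0.978, 0.001], [0.0, -0.001, -1.0]]
contact_force: [-3.7, 2.1, 11.7]
grip_width: 21.6
gripper_force: 25.0
```

Hard stop at about 12 N after 31.6 mm of travel (32 mm expected), so the shoulders are on the rim. Release, back off and check.

Emit:
drive_tool(plan="0 0 -0.001 0 0 0 -0.1;0 0 0 0 0 0 -0.1;0 0 0 0 0 0 -0.1;0 0 0 0 0 0 -0.1;0 0 0 0 0 0 -0.1;0 0 -0.004 0 0 0 -0.1;0 0 -0.01 0 0 0 0.5;0 0 -0.015 0 0 0 0.5;0 0 -0.02 0 0 0 0.5;0 0 -0.02 0 0 0 0.5;0 0 -0.02 0 0 0 0.5;0 0 -0.02 0 0 0 0.5;0 0 -0.01 0 0 0 0.5;0 -0.012 0 0 0 0 0.5;0 -0.012 0 0 0 0 0.5;0 -0.012 0 0 0 0 0.5;0 -0.012 0 0 0 0 0.5;0 -0.012 0 0 0 0 0.5;0 0 0 0 0 0 0.5;0 0 0 0 0 0 0.5")

```text
clock: 21.03
eef_pos: [536.8, 46.4, 305.6]
tool_rot: [[0.979, -0.205, -0.001], [-0.205, -0.979, 0.0], [-0.001, 0.0, -1.0]]
contact_force: [0.3, -0.3, -0.0]
grip_width: 66.2
gripper_force: 0.0
```

```bash
python3 - <<'E'
from h import *
np.set_printoptions(precision=3,suppress=True)
im=manip.read_camera("side"); s=manip.observe(); print(s["clock"],s["eef_pos"],s["contact_force"],s["grip_width"])
a=cv2.resize(im[180:300,250:350],(400,480),interpolation=2)
C=cal("wrist"); im2=manip.read_camera("wrist")
for l in ["lamp_post_center","lamp_post_latch","lamp_post_shoulder"]: print(l,[(r["xyz"],r["confidence"],proj(r["xyz"],C)) for r in manip.pinpoint(l,"wrist")[:3]])
u,v=proj([521.5,-13,117],C).astype(int); print(u,v); x0=min(max(u-80,0),480); y0=min(max(v-100,0),288)
save("s8",np.hstack([a,cv2.resize(im2[y0:y0+192,x0:x0+160],(400,480),interpolation=2)]))
E
```

```text
21.0833 [536.772  45.414 305.697] [ 0.397 -0.163 -0.005] 66.26008454867025
lamp_post_center [([521.0, -11.0, 90.8], 0.7, array([390.966, 229.493])), ([406.0, 147.8, 89.8], 0.63, array([234.698, 387.557]))]
lamp_post_latch [([526.9, -0.1, 91.2], 0.8, array([376.15 , 225.265]))]
lamp_post_shoulder [([409.5, 152.9, 129.5], 0.9, array([217.279, 416.693])), ([522.0, -12.7, 118.8], 0.56, array([400.399, 237.081])), ([380.9, 2.1, 2.8], 0.4, array([384.01 , 333.252]))]
400 237
```

View pics/s8.png

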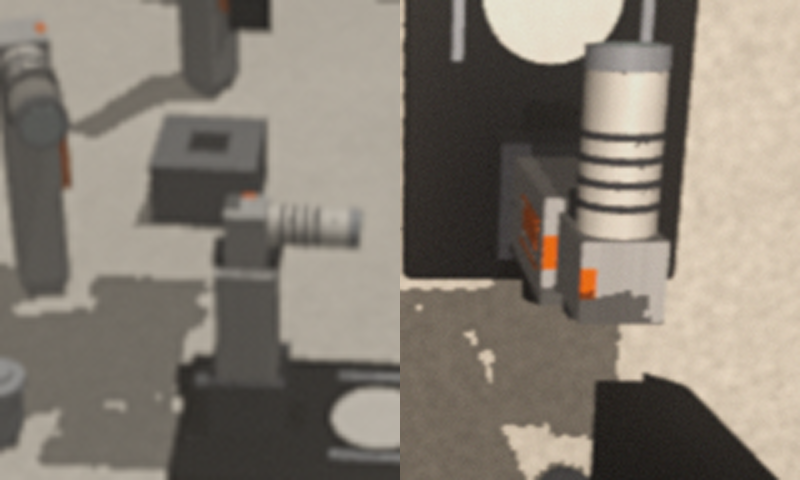

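The views show the shoulders on the rim (left, y about 265) and orange filling the tube's window at (530,230) right. The latch is found at z 91, where 90 is expected when home. The gripper is clear, so I hand in.

```bash
python3 -c "
from workcell import manip
print(manip.close_job())"
```

```text
the job is handed in; nothing more can be done
None
```

The small lamp post is seated in the stand, released, and handed in at about 21 s, with the shoulders on the rim; the latch looks out through the window, though I judged that from the force drop and a camera view rather than a tug test.

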